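# Pair three bite alarms with their receiver

### The arm

A 7-joint arm with a two-finger parallel gripper is mounted at the origin on the work surface. World frame = base frame: x ahead of the robot, y to its left, z up, the work surface at z = 0. Lengths are in mm, angles in rad, forces in N, time in s.
With the tool pointing down it reaches from about 350 to 900 mm from the base axis. Payload 8.1 kg.
Tool frame: the origin (TCP) lies midway between the tips of the shut fingers; the grasp point (between the pads) lies env.grip_depth behind it (env.grip_depth is the distance from the TCP to the grasp point, in mm); z points along the fingers, y is the direction in which the jaws open and shut (so a half turn about z gives the same grasp; the last joint's range is limited). The gripper opens to 85 mm and grips with 20 to 120 N. Pads are 22 mm wide; open, the fingers measure 114 mm over their backs; the gripper's body (76 mm by 85 mm) begins 54 mm behind the grasp point. The pads swing forward as they close: fully open they stand 13 mm farther back than shut.
Start: joints at [-1.309, 0.434, 0.025, 1.573, -0.012, 1.134, -0.075], TCP at [223.004, 583.875, 231.323] pointing down, gripper open.
Joint ranges: [-2.62, 2.62], [-0.44, 2.09], [-1.27, 1.32], [0.08, 2.57], [-1.32, 4.46], [0.12, 2], [-2.74, 2.74]. Speed limits (rad/s): [2.22, 2.22, 3.01, 3.01, 3.14, 3.14, 3.14].

### API

Orientations are given as a unit quaternion [w, x, y, z].
In Python, from plant import get_obs, viewer, env gives the robot as it stands.
- The arm moves only by the tool step_arm, never from a script. Its argument "deltas" is a list of rows, each an object of numbers: "tx", "ty", "tz": the shift along the tool's x, y, z in mm; "turn": the turn about the tool's z in degrees. A call has 1 to 8 rows; each row shifts and turns the commanded pose from where the row before left it, along the tool's axes as they then stand; what a row does not reach is not made up. A row lasts 1/10 s, in which the tool goes at most 50 mm and 8.59 degrees, less where a joint would pass 70% of its speed; a pose out of reach is approached as far as the arm can. A call with a gripper value outside its range is refused whole. "claw" is the finger opening in mm, from 0 to 85.4, set as the call begins (left out, the last holds). The fingers move at their own pace and stop on an object; the grip force is fixed at half the most. Time passes only in rows, so rows that do not move let the fingers close. It gives the time, the measured TCP pose, the force and the opening at its end, in the units of the state.
- get_obs(): the state, without advancing time (a new reading comes with each control period).
- viewer.read_camera(name): name is "scene" or "top"; returns a dict with "pixels" (400x640x3 uint8, red, green, blue), "fx", "fy", "cx", "cy" (pixels), "origin" and "rotation" of the camera in the world. Camera axes: x right, y up, looking along -z (the intrinsics and any distortion apply to the point x, -y, -z); pixel columns grow to the right and rows downward; lengths in mm; the calibration is good to about 2 mm. A picture is of the moment at which its call begins. There is no depth.
- env.close_job(): hands the job in, once; it reports no verdict.
The state is a dict: "time_s": time; "qpos": joint angles; "dq": joint speeds; "joint_efforts": joint torques, N m; "position": TCP position; "tool_rot": TCP orientation; "ft_force": force on the tool from outside, world axes, zero at the start; "ft_torque": the same for the moment, N m; "grip_width": finger opening in mm.
Only numpy, scipy, OpenCV 4.12 (cv2) and the standard library are available. Lean on these libraries where they do the work, as an engineer would, in place of code of your own. Each camera call takes 0.05 s, during which the arm holds its last target. There are 200 camera calls.

### The job

Pair the bite alarms with the receiver: with the fingertips, lightly press in the receiver's key, then the key of the round alarm, then that of the square alarm and last that of the oblong alarm. Each key stays in once pressed, so press none out of turn. Do not pick up, tip or shove the alarms or the receiver, and leave the jar, spool, pin vice and pliers where they are.

Things in the scene. Friction and masses are not known exactly. Their poses are not given: they have to be found in the camera images.
- round_alarm: The round bite alarm: round case, 68 mm diameter. Black plastic bite alarm lying on its back, 28 mm high; origin at the centre of its underside, +x towards its two ears, z up. A brass stud 8 mm thick sticks out 22 mm at -x, two black ears about 17 mm at +x. Loose, 0.16 kg nominal. Its one round grey key stands on the middle of its top face.
- square_alarm: The square bite alarm: case 60 x 60 mm. Black plastic bite alarm lying on its back, 28 mm high; origin at the centre of its underside, +x towards its two ears, z up. A brass stud 8 mm thick sticks out 22 mm at -x, two black ears about 17 mm at +x. Loose, 0.16 kg nominal. Its one round grey key stands on the middle of its top face.
- oblong_alarm: The oblong bite alarm: long narrow case, 86 (x) x 42 (y) mm. Black plastic bite alarm lying on its back, 28 mm high; origin at the centre of its underside, +x towards its two ears, z up. A brass stud 8 mm thick sticks out 22 mm at -x, two black ears about 17 mm at +x. Loose, 0.16 kg nominal. Its one round grey key stands on the middle of its top face.
- receiver: The receiver: black plastic box 65 (x) x 110 (y) x 28 mm high with a 40 mm rubber aerial stub at its -y end, a grille and four small clear lamps; its single grey key is 30 mm from the centre towards +y. Origin at the centre of its underside, z up. Loose, 0.22 kg nominal.
- round_key_top (a point): centre of the flat top of the grey round key (26 mm diameter) on the round alarm; moves down with the key. As found it is 16 mm above the top face of the case and 47 mm above the bench; with the key fully in, 6 mm above the case. The cap is soft: it gives about 0.4 mm per newton (at most 6 mm) and springs back.
- round_key (a joint): The round alarm's key, value 0 = up (as found), 0.010 m = fully down. A push of about 3 N moves it down (its soft cap giving about 1 mm meanwhile) and it stays where it is left; then it meets its stop and only the cap gives. It counts as in from half-way down (0.005).
- square_key_top (a point): centre of the flat top of the grey round key (26 mm diameter) on the square alarm; moves down with the key. As found it is 16 mm above the top face of the case and 47 mm above the bench; with the key fully in, 6 mm above the case. The cap is soft: it gives about 0.4 mm per newton (at most 6 mm) and springs back.
- square_key (a joint): The square alarm's key, value 0 = up (as found), 0.010 m = fully down. A push of about 3 N moves it down (its soft cap giving about 1 mm meanwhile) and it stays where it is left; then it meets its stop and only the cap gives. It counts as in from half-way down (0.005).
- oblong_key_top (a point): centre of the flat top of the grey round key (26 mm diameter) on the oblong alarm; moves down with the key. As found it is 16 mm above the top face of the case and 47 mm above the bench; with the key fully in, 6 mm above the case. The cap is soft: it gives about 0.4 mm per newton (at most 6 mm) and springs back.
- oblong_key (a joint): The oblong alarm's key, value 0 = up (as found), 0.010 m = fully down. A push of about 3 N moves it down (its soft cap giving about 1 mm meanwhile) and it stays where it is left; then it meets its stop and only the cap gives. It counts as in from half-way down (0.005).
- receiver_key_top (a point): centre of the flat top of the grey round key (26 mm diameter) on the receiver; moves down with the key. As found it is 16 mm above the top face of the case and 47 mm above the bench; with the key fully in, 6 mm above the case. The cap is soft: it gives about 0.4 mm per newton (at most 6 mm) and springs back.
- receiver_key (a joint): The receiver's key, value 0 = up (as found), 0.010 m = fully down. A push of about 3 N moves it down (its soft cap giving about 1 mm meanwhile) and it stays where it is left; then it meets its stop and only the cap gives. It counts as in from half-way down (0.005).
- jar: Empty glass baby food jar, 56 mm diameter, 72 mm high, upright; origin at the centre of its underside. Loose bystander.
- spool: White plastic line spool lying flat, 56 mm diameter, 30 mm high; origin at the centre of its underside. Loose bystander.
- pin_vice: Steel pin vice, 80 mm long (plus a fine drill bit), 11 mm thick, lying along its x between two of the alarms; origin under its middle. Loose bystander.
- pliers: Chrome pliers lying along their x, about 170 mm long, 53 mm wide, 12 mm high; origin on the bench under their middle. Loose bystander at the right-hand side.
- cutting_mat: Green cutting mat under the work, 450 (x) x 600 (y) x 3 mm, fixed; origin at the centre of its underside.

How it is judged (in metres and radians):
On the way, in this order (a step that is already met when the one before it is completed fails the run):
1. the receiver's key is pressed in first (value of joint receiver_key above 0.005 m), for 0.1 s.
2. then the key of the round alarm (value of joint round_key above 0.005 m), for 0.1 s.
3. then the key of the square alarm (value of joint square_key above 0.005 m), for 0.1 s.
4. last the key of the oblong alarm (value of joint oblong_key above 0.005 m), for 0.1 s.
At the end, for the whole second after the job is handed in: All four keys are at least half-way in (5 mm of 10 mm), pressed in the order receiver, round, square, oblong; alarms and receiver lie flat, at rest, within 30 mm of where they were; jar, spool, pin vice and pliers within 25 mm of where they were and the jar upright (value of joint each of receiver_key, round_key, square_key, oblong_key above 0.005 m and distance of each of round_alarm, square_alarm, oblong_alarm, receiver from where it was at the start of the episode below 0.03 m and height (world z) of each of round_alarm, square_alarm, oblong_alarm, receiver below 0.015 m and angle between each of round_alarm, square_alarm, oblong_alarm, receiver, jar's own z axis and vertical below 0.15 rad and linear speed of each of round_alarm, square_alarm, oblong_alarm, receiver below 0.02 m/s and distance of each of jar, spool, pin_vice, pliers from where it was at the start of the episode below 0.025 m); the robot touches nothing.
It fails at once if an alarm or the receiver is lifted off the mat or tipped (height (world z) of any of round_alarm, square_alarm, oblong_alarm, receiver above 0.02 m or angle between any of round_alarm, square_alarm, oblong_alarm, receiver's own z axis and vertical above 0.35 rad).
It fails at once if an alarm or the receiver is shoved more than 30 mm (distance of any of round_alarm, square_alarm, oblong_alarm, receiver from where it was at the start of the episode above 0.03 m).
It fails at once if an alarm or the receiver is pressed harder than 25 N (contact force between any of the fingers, the arm and round_alarm above 25 N or contact force between any of the fingers, the arm and square_alarm above 25 N or contact force between any of the fingers, the arm and oblong_alarm above 25 N or contact force between any of the fingers, the arm and receiver above 25 N).
It fails at once if the jar, spool, pin vice or pliers are moved more than 25 mm, or the jar is tipped (distance of any of jar, spool, pin_vice, pliers from where it was at the start of the episode above 0.025 m or angle between jar's own z axis and vertical above 0.35 rad).
It also fails if it takes over 48 s, if anything falls off the work surface, if the arm or the gripper's body presses on something with over 40 N, if the wrist force passes 120 N, or if a joint passes its speed limit or range.

## Working session

There is one attempt and no reset: what is moved stays moved. The work goes in short steps, Python scripts to look and compute and a tool call to move; the robot and the scene stay as the last step left them, time stands still between calls to the robot, and variables do not carry over. Pictures are saved under pics/ and viewed, about 8 in all and at most 12, crops included, and the job is handed in when it is done.

Besides the shell and the picture viewer there is one more tool, called by a JSON object that holds its "op" and its "data". step_arm: Moves the arm, as the interface text tells. Its arguments: {"type":"object","properties":{"deltas":{"type":"array","items":{"type":"object","properties":{"tx":{"type":"number"},"ty":{"type":"number"},"tz":{"type":"number"},"turn":{"type":"number"}}}},"claw":{"type":"number"}},"required":["deltas"]}

```bash
mkdir -p pics; python3 - <<'E'
from plant import get_obs, viewer, env
import cv2
o=get_obs(); print({k:o[k] for k in("time_s","position","tool_rot","ft_force","grip_width")},env.grip_depth)
for n in("top","scene"):
    c=viewer.read_camera(n); cv2.imwrite(f"pics/{n}1.png",c["pixels"][:,:,::-1])
    print(n,{k:c[k] for k in c if k!="pixels"})
E
```

```text
{'time_s': 0.0, 'position': array([222.81900419, 583.38559139, 230.53326847]), 'tool_rot': array([-6.10496041e-05,  1.81400847e-01,  9.83408922e-01, -7.87729124e-04]), 'ft_force': array([-0.21170477, -0.63193505,  1.11590038]), 'grip_width': 85.42920945935191} 18.700000000000003
top {'fx': 370.0517594717913, 'fy': 370.0517594717913, 'cx': 316.68479667642055, 'cy': 203.89139054186882, 'origin': array([414.74309539, -72.99741216, 876.86842784]), 'rotation': array([-0.70166521, -0.06793737,  0.05481935,  0.70713881])}
scene {'fx': 416.4582496866231, 'fy': 416.4582496866231, 'cx': 311.4559763676941, 'cy': 202.10506243164286, 'origin': array([1069.02232202, -299.56958088,  926.86238912]), 'rotation': array([0.80823695, 0.2330112 , 0.15328986, 0.51861453])}
```

View pics/top1.png

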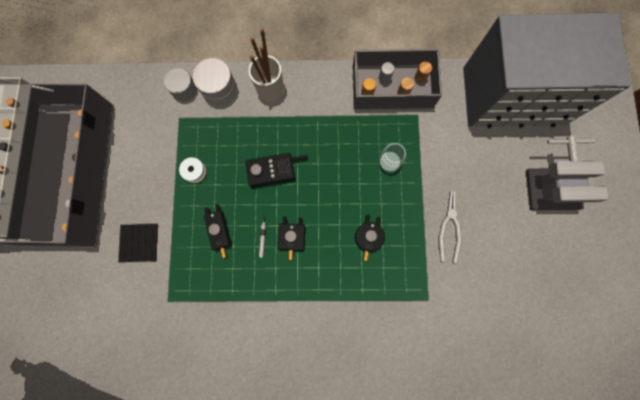

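View pics/scene1.png

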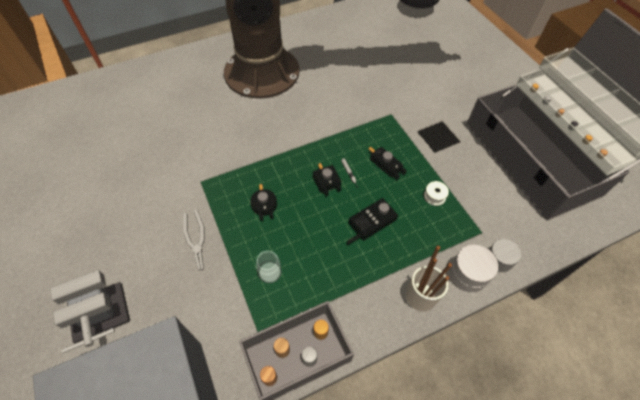

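The top view shows the grey keys near these pixels: receiver (256,170), oblong (214,229), square (291,237) and round (371,236). The scene view shows receiver (384,208), round (264,202), square (326,174) and oblong (387,155). Next I refine these and triangulate.

```bash
cat > h.py <<'E'
import numpy as np, cv2
from scipy.spatial.transform import Rotation as R
def rot(c): q=np.array(c["rotation"]); return R.from_quat(q[[1,2,3,0]]).as_matrix()
def ray(c,u,v):
    d=rot(c)@np.array([(u-c["cx"])/c["fx"],-(v-c["cy"])/c["fy"],-1]); return d/np.linalg.norm(d)
def at_z(c,u,v,z):
    d=ray(c,u,v); o=np.array(c["origin"]); return o+d*(z-o[2])/d[2]
def proj(c,p):
    q=rot(c).T@(np.array(p)-c["origin"]); return c["cx"]-c["fx"]*q[0]/q[2], c["cy"]+c["fy"]*q[1]/q[2]
def blob(c,u,v,r=9):
    g=cv2.cvtColor(c["pixels"],cv2.COLOR_RGB2GRAY); w=g[v-r:v+r+1,u-r:u+r+1]
    hs=cv2.cvtColor(c["pixels"],cv2.COLOR_RGB2HSV)[v-r:v+r+1,u-r:u+r+1,1]
    m=((w>75)&(hs<70)).astype(np.uint8)
    n,l,s,ce=cv2.connectedComponentsWithStats(m)
    k=1+np.argmin([np.hypot(*(x-r))-0.1*a for x,a in zip(ce[1:],s[1:,4])]); return ce[k]+[u-r,v-r],s[k,4]
E
python3 - <<'E'
from h import *
from plant import viewer
K=dict(receiver=[(256,170),(384,208)],round=[(371,236),(264,202)],square=[(291,237),(326,174)],oblong=[(214,229),(387,155)])
C=[viewer.read_camera(n) for n in("top","scene")]
for k,px in K.items():
    for c,p in zip(C,px):
        b,a=blob(c,*p); print(k,p,b.round(1),a,at_z(c,*b,47).round(1))
print(proj(C[0],[223,583,230]))
t=C[0]["pixels"][130:270,180:400,::-1]; s=C[1]["pixels"][130:250,240:420,::-1]
cv2.imwrite("pics/crop.png",np.vstack([cv2.resize(t,(660,300)),cv2.resize(s,(450,300)) if 0 else cv2.copyMakeBorder(cv2.resize(s,(450,300)),0,0,0,210,0)]))
E
```

```text
receiver (256, 170) [255.5 169. ] 100 [644.2  83.7  47. ]
receiver (384, 208) [383.6 207. ] 78 [647.   83.6  47. ]
round (371, 236) [370.8 235.4] 109 [ 487.9 -178.6   47. ]
round (264, 202) [262.4 196.3] 71 [ 491.4 -178.1   47. ]
square (291, 237) [290.2 235.7] 110 [488.5   2.   47. ]
square (326, 174) [326.6 172. ] 71 [490.8   2.1  47. ]
oblong (214, 229) [213.9 229. ] 104 [505.2 175.   47. ]
oblong (387, 155) [387.7 155. ] 69 [508.2 175.9  47. ]
(np.float64(-69.4719133345215), np.float64(388.3322642813372))
```

View pics/crop.png

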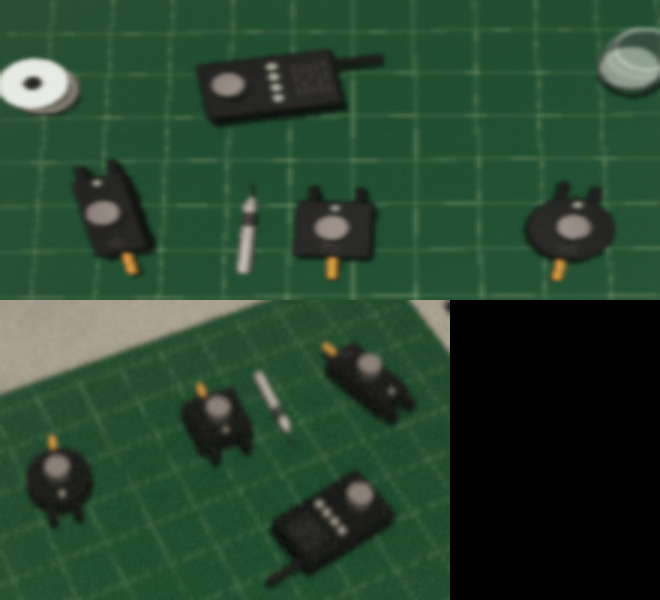

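The crop shows four grey caps, well clear of the bystanders; both cameras agree to about 3 mm. I take the top-camera positions: receiver (645,84), round (488.5,-178.5), square (489,2), oblong (506,175). First I shut the fingers and move above the receiver key.

```bash
cat >> h.py <<'E'
T=dict(receiver=(645,84),round=(488.5,-178.5),square=(489,2),oblong=(506,175))
def go(name,z):
    from plant import get_obs
    o=get_obs(); q=o["tool_rot"]; M=R.from_quat(q[[1,2,3,0]]).as_matrix()
    d=M.T@(np.array([*T[name],z])-o["position"])
    print(o["time_s"],o["position"].round(1),"F",o["ft_force"].round(1),"w",round(o["grip_width"],1),"delta tool",d.round(1), M[:,2].round(3))
E
python3 -c "from h import *; go('receiver',100)"
```

```text
0.2 [222.9 583.6 230.8] F [ 0.6 -0.6  1. ] w 85.1 delta tool [-572.5 -316.   131.2] [-0.    -0.001 -1.   ]
```

{"op": "step_arm", "data": {"deltas": [{"tx":-20,"ty":-11,"tz":0},{"tx":-38,"ty":-21,"tz":5},{"tx":-38,"ty":-21,"tz":5},{"tx":-38,"ty":-21,"tz":5},{"tx":-38,"ty":-21,"tz":5},{"tx":-38,"ty":-21,"tz":5},{"tx":-38,"ty":-21,"tz":5},{"tx":-38,"ty":-21,"tz":5}], "claw": 0}}

```text
invalid input at $.deltas[0]: expected keys tx, ty, tz, turn
```

{"op": "step_arm", "data": {"deltas": [{"tx":-38,"ty":-21,"tz":10},{"tx":-38,"ty":-21,"tz":10},{"tx":-38,"ty":-21,"tz":10},{"tx":-38,"ty":-21,"tz":10},{"tx":-38,"ty":-21,"tz":10},{"tx":-38,"ty":-21,"tz":10},{"tx":-38,"ty":-21,"tz":10},{}]}}

```text
invalid input at $.deltas[0]: expected keys tx, ty, tz, turn
```

```bash
python3 -c "from h import *; go('receiver',60)"
```

```text
0.2 [222.9 583.6 230.8] F [ 0.6 -0.6  1. ] w 85.1 delta tool [-572.5 -315.9  171.2] [-0.    -0.001 -1.   ]
```

Every row needs all four keys.

{"op": "step_arm", "data": {"deltas": [{"tx":-20,"ty":-11,"tz":0,"turn":0},{"tx":-38,"ty":-21,"tz":5,"turn":0},{"tx":-38,"ty":-21,"tz":5,"turn":0},{"tx":-38,"ty":-21,"tz":5,"turn":0},{"tx":-38,"ty":-21,"tz":5,"turn":0},{"tx":-38,"ty":-21,"tz":5,"turn":0},{"tx":-38,"ty":-21,"tz":5,"turn":0},{"tx":-38,"ty":-21,"tz":5,"turn":0}], "claw": 0}}

```text
time_s: 1.0
position: [434.7, 332.8, 196.2]
tool_rot: [0.0, 0.181, 0.983, 0.0]
ft_force: [0.3, 0.0, 0.4]
grip_width: 0.3
```

{"op": "step_arm", "data": {"deltas": [{"tx":-38,"ty":-21,"tz":10,"turn":0},{"tx":-38,"ty":-21,"tz":10,"turn":0},{"tx":-38,"ty":-21,"tz":10,"turn":0},{"tx":-38,"ty":-21,"tz":10,"turn":0},{"tx":-38,"ty":-21,"tz":10,"turn":0},{"tx":-38,"ty":-21,"tz":10,"turn":0},{"tx":-38,"ty":-21,"tz":10,"turn":0},{"tx":0,"ty":0,"tz":0,"turn":0}]}}

```text
time_s: 1.8
position: [632.4, 94.0, 124.8]
tool_rot: [0.001, 0.186, 0.983, -0.002]
ft_force: [-0.5, -0.1, 0.2]
grip_width: -0.2
```

```bash
python3 -c "from h import *; go('receiver',60)"
```

```text
1.8 [632.4  94.  124.8] F [-0.5 -0.1  0.2] w -0.2 delta tool [-15.3  -4.4  64.8] [ 0.    -0.005 -1.   ]
```

{"op": "step_arm", "data": {"deltas": [{"tx":-8,"ty":-2,"tz":20,"turn":0},{"tx":-7.3,"ty":-2.4,"tz":25,"turn":0},{"tx":0,"ty":0,"tz":15,"turn":0},{"tx":0,"ty":0,"tz":0,"turn":0},{"tx":0,"ty":0,"tz":0,"turn":0}]}}

```text
time_s: 2.3
position: [642.2, 93.1, 66.6]
tool_rot: [-0.0, 0.181, 0.983, 0.0]
ft_force: [-0.4, 0.0, 0.1]
grip_width: -0.1
```

```bash
python3 - <<'E'
from h import *; go('receiver',38)
from plant import viewer
t=viewer.read_camera("top"); s=viewer.read_camera("scene")
cv2.imwrite("pics/a.png",np.hstack([cv2.resize(t["pixels"][125:215,210:310,::-1],(400,360)),cv2.resize(s["pixels"][150:240,330:430,::-1],(400,360))]))
E
```

```text
2.3 [642.2  93.1  66.6] F [-0.4  0.   0.1] w -0.1 delta tool [-5.9 -7.5 28.6] [-0.  0. -1.]
```

View pics/a.png

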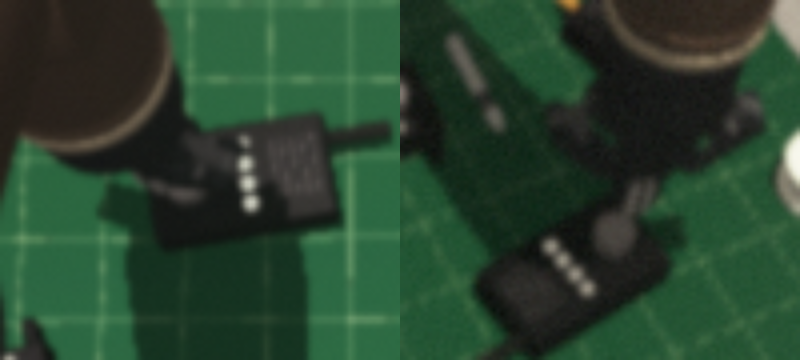

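The view shows the fingertips just short of the key (to its +y, -x side), as the measured residual says. I correct that and remeasure.

{"op": "step_arm", "data": {"deltas": [{"tx":-5.9,"ty":-7.5,"tz":6,"turn":0},{"tx":0,"ty":0,"tz":0,"turn":0},{"tx":0,"ty":0,"tz":0,"turn":0},{"tx":0,"ty":0,"tz":0,"turn":0}]}}

```text
time_s: 2.8
position: [645.4, 83.3, 60.5]
tool_rot: [0.0, 0.182, 0.983, 0.0]
ft_force: [0.6, -0.1, -0.6]
grip_width: -0.3
```

```bash
python3 - <<'E'
from h import *; go('receiver',38)
from plant import viewer
t=viewer.read_camera("top"); s=viewer.read_camera("scene"); print(proj(s,get) if 0 else '')
cv2.imwrite("pics/b.png",np.hstack([cv2.resize(t["pixels"][125:215,210:310,::-1],(400,360)),cv2.resize(s["pixels"][150:240,330:430,::-1],(400,360))]))
E
```

```text
2.8 [645.4  83.3  60.5] F [ 0.6 -0.1 -0.6] w -0.3 delta tool [ 0.6  0.5 22.5] [ 0.  0. -1.]
```

View pics/b.png

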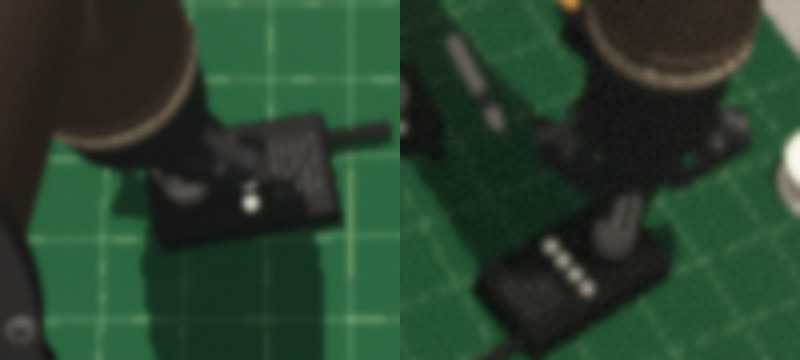

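The fingertips now stand above the cap. Pressing.

{"op": "step_arm", "data": {"deltas": [{"tx":0,"ty":0,"tz":8,"turn":0},{"tx":0,"ty":0,"tz":4,"turn":0},{"tx":0,"ty":0,"tz":3,"turn":0},{"tx":0,"ty":0,"tz":3,"turn":0},{"tx":0,"ty":0,"tz":2.5,"turn":0},{"tx":0,"ty":0,"tz":2,"turn":0},{"tx":0,"ty":0,"tz":0,"turn":0},{"tx":0,"ty":0,"tz":0,"turn":0}]}}

```text
time_s: 3.7
position: [645.5, 83.3, 37.8]
tool_rot: [0.0, 0.181, 0.983, 0.0]
ft_force: [-0.6, -0.2, 1.0]
grip_width: -0.2
```

{"op": "step_arm", "data": {"deltas": [{"tx":0,"ty":0,"tz":1,"turn":0},{"tx":0,"ty":0,"tz":0,"turn":0}]}}

```text
time_s: 3.9
position: [645.7, 83.3, 36.9]
tool_rot: [0.0, 0.181, 0.983, 0.0]
ft_force: [-1.4, -0.5, 2.3]
grip_width: -0.5
```

{"op": "step_arm", "data": {"deltas": [{"tx":0,"ty":0,"tz":1,"turn":0},{"tx":0,"ty":0,"tz":0,"turn":0}]}}

```text
time_s: 4.1
position: [645.7, 83.3, 35.9]
tool_rot: [0.0, 0.181, 0.983, 0.0]
ft_force: [-0.1, -0.3, 2.8]
grip_width: -0.0
```

{"op": "step_arm", "data": {"deltas": [{"tx":0,"ty":0,"tz":1,"turn":0},{"tx":0,"ty":0,"tz":0,"turn":0}]}}

```text
time_s: 4.3
position: [645.7, 83.3, 35.1]
tool_rot: [0.0, 0.181, 0.983, 0.0]
ft_force: [-0.2, -0.9, 5.5]
grip_width: 0.1
```

5.5 N at z 35.1 with the cap giving about 2 mm puts the key at its stop. On to the round alarm.

{"op": "step_arm", "data": {"deltas": [{"tx":0,"ty":0,"tz":-15,"turn":0},{"tx":0,"ty":0,"tz":-30,"turn":0},{"tx":0,"ty":0,"tz":-15,"turn":0},{"tx":4,"ty":-20,"tz":0,"turn":0},{"tx":7,"ty":-40,"tz":0,"turn":0},{"tx":7,"ty":-40,"tz":0,"turn":0},{"tx":7,"ty":-40,"tz":0,"turn":0},{"tx":7,"ty":-40,"tz":0,"turn":0}]}}

```text
time_s: 5.1
position: [550.5, -74.7, 95.4]
tool_rot: [0.0, 0.181, 0.983, 0.0]
ft_force: [0.4, -0.2, 0.1]
grip_width: 0.2
```

{"op": "step_arm", "data": {"deltas": [{"tx":7,"ty":-40,"tz":0,"turn":0},{"tx":7,"ty":-40,"tz":0,"turn":0},{"tx":5,"ty":-25,"tz":0,"turn":0},{"tx":2.4,"ty":-15.6,"tz":0,"turn":0},{"tx":0,"ty":0,"tz":0,"turn":0},{"tx":0,"ty":0,"tz":0,"turn":0},{"tx":0,"ty":0,"tz":0,"turn":0}]}}

```text
time_s: 5.8
position: [489.3, -176.8, 94.8]
tool_rot: [0.0, 0.18, 0.984, 0.0]
ft_force: [-0.6, -0.2, 0.9]
grip_width: -0.2
```

```bash
python3 - <<'E'
from h import *; go('round',60)
from plant import viewer
t=viewer.read_camera("top"); s=viewer.read_camera("scene")
b,a=blob(t,256,170); print("receiver key",b,a)
cv2.imwrite("pics/c.png",np.hstack([cv2.resize(t["pixels"][125:275,200:410,::-1],(400,286)),cv2.resize(s["pixels"][130:273,220:420,::-1],(400,286))]))
E
```

```text
5.8 [ 489.3 -176.8   94.8] F [-0.6 -0.2  0.9] w -0.2 delta tool [ 0.2 -1.9 34.8] [ 0.001  0.001 -1.   ]
receiver key [256.30188679 170.02830189] 106
```

View pics/c.png

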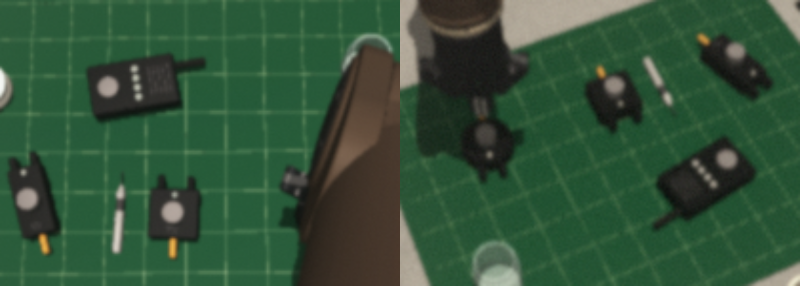

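The receiver hasn't moved, and its cap has shifted about 1 px towards the image centre, as a lowered key should. Fingers are above the round alarm. Pressing it.

{"op": "step_arm", "data": {"deltas": [{"tx":0.2,"ty":-1.9,"tz":20,"turn":0},{"tx":0,"ty":0,"tz":15,"turn":0},{"tx":0,"ty":0,"tz":8,"turn":0},{"tx":0,"ty":0,"tz":4,"turn":0},{"tx":0,"ty":0,"tz":3,"turn":0},{"tx":0,"ty":0,"tz":3,"turn":0},{"tx":0,"ty":0,"tz":2,"turn":0},{"tx":0,"ty":0,"tz":0,"turn":0}]}}

```text
time_s: 6.7
position: [487.7, -180.0, 40.0]
tool_rot: [0.0, 0.181, 0.983, 0.0]
ft_force: [-0.1, 1.1, 2.6]
grip_width: 0.3
```

{"op": "step_arm", "data": {"deltas": [{"tx":0,"ty":0,"tz":2,"turn":0},{"tx":0,"ty":0,"tz":1,"turn":0},{"tx":0,"ty":0,"tz":0,"turn":0}]}}

```text
time_s: 7.0
position: [487.8, -180.2, 36.9]
tool_rot: [0.0, 0.181, 0.983, 0.0]
ft_force: [0.9, 1.2, 2.3]
grip_width: 0.5
```

{"op": "step_arm", "data": {"deltas": [{"tx":0,"ty":0,"tz":1,"turn":0},{"tx":0,"ty":0,"tz":0,"turn":0}]}}

```text
time_s: 7.2
position: [487.7, -180.2, 35.9]
tool_rot: [0.0, 0.181, 0.983, 0.0]
ft_force: [1.1, 1.1, 3.4]
grip_width: -0.1
```

At z 35.9 with 3.4 N the round key is fully in. Next, the square one.

{"op": "step_arm", "data": {"deltas": [{"tx":0,"ty":0,"tz":-15,"turn":0},{"tx":0,"ty":0,"tz":-30,"turn":0},{"tx":0,"ty":0,"tz":-15,"turn":0},{"tx":10,"ty":26,"tz":0,"turn":0},{"tx":14,"ty":38,"tz":0,"turn":0},{"tx":14,"ty":38,"tz":0,"turn":0},{"tx":14,"ty":38,"tz":0,"turn":0},{"tx":8,"ty":21,"tz":0,"turn":0}]}}

```text
time_s: 8.0
position: [488.3, -5.2, 95.6]
tool_rot: [-0.0, 0.18, 0.984, 0.0]
ft_force: [-0.2, -0.3, -0.2]
grip_width: -0.1
```

{"op": "step_arm", "data": {"deltas": [{"tx":3.8,"ty":9.6,"tz":0,"turn":0},{"tx":0,"ty":0,"tz":0,"turn":0},{"tx":0,"ty":0,"tz":0,"turn":0},{"tx":0,"ty":0,"tz":0,"turn":0}]}}

```text
time_s: 8.4
position: [488.6, 0.0, 95.8]
tool_rot: [0.0, 0.183, 0.983, -0.0]
ft_force: [-0.1, -0.2, 1.2]
grip_width: -0.2
```

```bash
python3 - <<'E'
from h import *; go('square',36)
from plant import viewer
t=viewer.read_camera("top")
for p in ((371,236),(256,170),(214,229)): print(p,blob(t,*p))
E
```

```text
8.4 [488.6   0.   95.8] F [-0.1 -0.2  1.2] w -0.2 delta tool [ 0.3  2.  59.8] [-0.    -0.001 -1.   ]
(371, 236) (array([370.28070175, 235.75438596]), np.int32(114))Traceback (most recent call last):
  File "<stdin>", line 4, in <module>
  File "h.py", line 15, in blob
    k=1+np.argmin([np.hypot(*(x-r))-0.1*a for x,a in zip(ce[1:],s[1:,4])]); return ce[k]+[u-r,v-r],s[k,4]
        ~~~~~~~~~^^^^^^^^^^^^^^^^^^^^^^^^^^^^^^^^^^^^^^^^^^^^^^^^^^^^^^^^^
    return _wrapfunc(a, 'argmin', axis=axis, out=out, **kwds)
    return _wrapit(obj, method, *args, **kwds)
    result = getattr(arr, method)(*args, **kwds)
ValueError: attempt to get argmin of an empty sequence
```

The round alarm is in place; the receiver is hidden by the arm. Pressing the square key.

{"op": "step_arm", "data": {"deltas": [{"tx":0.3,"ty":2,"tz":20,"turn":0},{"tx":0,"ty":0,"tz":15,"turn":0},{"tx":0,"ty":0,"tz":8,"turn":0},{"tx":0,"ty":0,"tz":4,"turn":0},{"tx":0,"ty":0,"tz":3,"turn":0},{"tx":0,"ty":0,"tz":3,"turn":0},{"tx":0,"ty":0,"tz":2,"turn":0},{"tx":0,"ty":0,"tz":0,"turn":0}]}}

```text
time_s: 9.25
position: [489.3, 3.7, 40.9]
tool_rot: [0.0, 0.182, 0.983, -0.0]
ft_force: [0.2, -0.0, 1.6]
grip_width: 0.2
```

{"op": "step_arm", "data": {"deltas": [{"tx":0,"ty":0,"tz":2,"turn":0},{"tx":0,"ty":0,"tz":2,"turn":0},{"tx":0,"ty":0,"tz":0,"turn":0}]}}

```text
time_s: 9.55
position: [489.4, 4.0, 36.7]
tool_rot: [0.0, 0.181, 0.983, 0.0]
ft_force: [0.2, -1.4, 2.1]
grip_width: -0.4
```

{"op": "step_arm", "data": {"deltas": [{"tx":0,"ty":0,"tz":1,"turn":0},{"tx":0,"ty":0,"tz":0,"turn":0}]}}

```text
time_s: 9.75
position: [489.4, 4.0, 35.8]
tool_rot: [0.0, 0.181, 0.983, 0.0]
ft_force: [0.5, -1.0, 3.3]
grip_width: 0.4
```

The square key is in (z 35.8, 3.3 N). On to the oblong.

{"op": "step_arm", "data": {"deltas": [{"tx":0,"ty":0,"tz":-15,"turn":0},{"tx":0,"ty":0,"tz":-30,"turn":0},{"tx":0,"ty":0,"tz":-15,"turn":0},{"tx":7,"ty":25,"tz":0,"turn":0},{"tx":10,"ty":37,"tz":0,"turn":0},{"tx":10,"ty":37,"tz":0,"turn":0},{"tx":10,"ty":37,"tz":0,"turn":0},{"tx":6,"ty":20,"tz":0,"turn":0}]}}

```text
time_s: 10.55
position: [504.2, 169.3, 95.7]
tool_rot: [-0.0, 0.18, 0.984, 0.001]
ft_force: [0.8, -1.1, 0.2]
grip_width: -0.1
```

{"op": "step_arm", "data": {"deltas": [{"tx":2.5,"ty":9.6,"tz":0,"turn":0},{"tx":0,"ty":0,"tz":0,"turn":0},{"tx":0,"ty":0,"tz":0,"turn":0},{"tx":0,"ty":0,"tz":0,"turn":0},{"tx":0,"ty":0,"tz":0,"turn":0}]}}

```text
time_s: 11.05
position: [505.8, 173.4, 95.9]
tool_rot: [0.0, 0.182, 0.983, -0.0]
ft_force: [0.4, 0.1, 0.3]
grip_width: 0.2
```

```bash
python3 -c "from h import *; go('oblong',36)"
```

```text
11.05 [505.8 173.4  95.9] F [0.4 0.1 0.3] w 0.2 delta tool [ 0.4  1.6 59.9] [-0. -0. -1.]
```

{"op": "step_arm", "data": {"deltas": [{"tx":0,"ty":0,"tz":20,"turn":0},{"tx":0,"ty":0,"tz":15,"turn":0},{"tx":0,"ty":0,"tz":8,"turn":0},{"tx":0,"ty":0,"tz":4,"turn":0},{"tx":0,"ty":0,"tz":3,"turn":0},{"tx":0,"ty":0,"tz":3,"turn":0},{"tx":0,"ty":0,"tz":2,"turn":0},{"tx":0,"ty":0,"tz":0,"turn":0}]}}

```text
time_s: 11.85
position: [505.9, 174.7, 40.9]
tool_rot: [0.0, 0.182, 0.983, 0.0]
ft_force: [-0.1, -1.9, 1.2]
grip_width: -0.4
```

{"op": "step_arm", "data": {"deltas": [{"tx":0,"ty":0,"tz":2,"turn":0},{"tx":0,"ty":0,"tz":2,"turn":0},{"tx":0,"ty":0,"tz":0,"turn":0}]}}

```text
time_s: 12.15
position: [506.0, 174.9, 36.8]
tool_rot: [0.0, 0.181, 0.983, 0.0]
ft_force: [1.4, -1.8, 1.7]
grip_width: 0.4
```

{"op": "step_arm", "data": {"deltas": [{"tx":0,"ty":0,"tz":1,"turn":0},{"tx":0,"ty":0,"tz":0,"turn":0}]}}

```text
time_s: 12.35
position: [506.0, 174.9, 35.9]
tool_rot: [0.0, 0.181, 0.983, 0.0]
ft_force: [1.1, -1.6, 3.7]
grip_width: -0.2
```

The oblong key is in. I lift and withdraw in +y so the cameras see clearly.

{"op": "step_arm", "data": {"deltas": [{"tx":0,"ty":0,"tz":-15,"turn":0},{"tx":0,"ty":0,"tz":-35,"turn":0},{"tx":0,"ty":0,"tz":-40,"turn":0},{"tx":25,"ty":20,"tz":-25,"turn":0},{"tx":30,"ty":20,"tz":-15,"turn":0},{"tx":30,"ty":20,"tz":0,"turn":0},{"tx":30,"ty":20,"tz":0,"turn":0},{"tx":30,"ty":20,"tz":0,"turn":0}]}}

```text
time_s: 13.15
position: [404.6, 321.4, 166.0]
tool_rot: [-0.0, 0.181, 0.983, 0.0]
ft_force: [0.9, 0.2, -1.5]
grip_width: -0.3
```

{"op": "step_arm", "data": {"deltas": [{"tx":30,"ty":20,"tz":0,"turn":0},{"tx":30,"ty":20,"tz":0,"turn":0},{"tx":30,"ty":20,"tz":0,"turn":0},{"tx":20,"ty":20,"tz":0,"turn":0},{"tx":0,"ty":20,"tz":0,"turn":0},{"tx":0,"ty":0,"tz":0,"turn":0},{"tx":0,"ty":0,"tz":0,"turn":0}]}}

```text
time_s: 13.85
position: [338.5, 452.6, 165.4]
tool_rot: [-0.0, 0.181, 0.983, -0.0]
ft_force: [-0.1, -1.0, -0.6]
grip_width: 0.2
```

```bash
python3 - <<'E'
from h import *; go('oblong',36)
from plant import viewer
K=dict(receiver=[(256,170),(384,208)],round=[(371,236),(264,202)],square=[(291,237),(326,174)],oblong=[(214,229),(387,155)])
C=[viewer.read_camera(n) for n in("top","scene")]
for k,px in K.items():
    for c,p in zip(C,px):
        try: b,a=blob(c,*p); print(k,b.round(1),a,at_z(c,*b,37).round(1))
        except Exception as e: print(k,"hidden")
t=C[0]["pixels"][100:310,160:480,::-1]; s=C[1]["pixels"][110:310,170:490,::-1]
cv2.imwrite("pics/d.png",np.hstack([cv2.resize(t,(400,262)),cv2.resize(s,(400,262))]))
E
```

```text
13.85 [338.5 452.6 165.4] F [-0.1 -1.  -0.6] w 0.2 delta tool [-255.5 -199.6  129.5] [-0.    -0.001 -1.   ]
receiver [256.2 170.1] 96 [644.4  83.8  37. ]
receiver [383.  209.1] 76 [646.9  83.8  37. ]
round [370.3 235.9] 108 [ 487.5 -178.8   37. ]
round [262.6 198.1] 75 [ 490.2 -178.2   37. ]
square [290.6 236.1] 108 [488.5   1.9  37. ]
square [326.5 174.2] 69 [490.6   2.1  37. ]
oblong [215.  229.3] 104 [505.4 175.4  37. ]
oblong [386.9 157.5] 61 [508.5 175.2  37. ]
```

View pics/d.png

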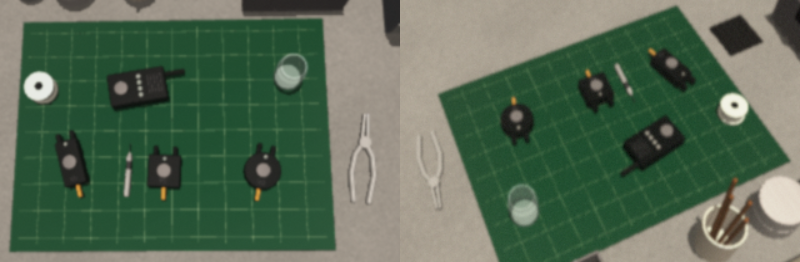

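With all four key tops taken at z = 37, both cameras give the same positions as before the presses. So every key is fully in and nothing has moved. Handing in.

```bash
python3 -c "from plant import env; print(env.close_job())"
```

```text
the job is handed in; nothing more can be done
None
```

I pressed the four keys with shut fingertips in the order receiver, round, square, oblong, and handed the job in at about 14 s; the interface gave no verdict.

- **Pressing:** each press ended at TCP z of about 35–36 mm. The wrist read 3.3–5.5 N at the end of each press, well under the 25 N limit, which puts the keys at or near their stops.
- **Final pictures:** taking the key tops as fully in (z = 37 mm), each camera gives positions within about 1 mm of where it found them at the start. So the keys look fully in and the cases unmoved. The jar, spool, pin vice and pliers look undisturbed by eye; I did not measure them.
- **Disagreements:** the two cameras differ by about 2–3 mm in x, partly because the scene camera also sees the side of the key. The finger positions were 1–2 mm off centre on some presses. Neither mattered on a 26 mm key.

The arm ended clear of everything, well to the left of the mat.

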